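Steady a slung flanged pipe over the V-blocks

ROBOT

A 6-joint arm with a two-finger parallel gripper is mounted at the origin on the work surface. World frame = base frame: x ahead of the robot, y to its left, z up, the work surface at z = 0. Lengths are in m, angles in rad, forces in N, time in s.
With the tool pointing down it reaches from about 0.25 to 0.8 m from the base axis. Payload 3.9 kg.
Tool frame: the origin (TCP) lies midway between the tips of the shut fingers; the grasp point (between the pads) lies env.pinch_z behind it (env.pinch_z is the distance from the TCP to the grasp point, in m); z points along the fingers, y is the line along which they close (so a half turn about z gives the same grasp; the last joint's range is limited). The gripper opens to 85 mm and grips with 20 to 120 N. Pads are 22 mm wide; open, the fingers measure 114 mm over their backs; the gripper's body (76 mm by 85 mm) begins 54 mm behind the grasp point. The pads swing forward as they close: fully open they stand 13 mm farther back than shut.
Start: joints at [1.151, 0.26, -0.138, 1.173, 0, 1.571], TCP at [0.214, 0.479, 0.231] pointing down, gripper open.
Joint ranges: [-2.78, 2.78], [-0.83, 1.72], [-1.28, 1.37], [-1.9, 2.12], [-1.57, 1.48], [-3.14, 3.14]. Speed limits (rad/s): [2.57, 2.57, 3.14, 3.14, 3.14, 3.14].

INTERFACE

Orientations are given as a 3x3 rotation matrix whose columns are the frame's x, y, z axes.
In Python, from plant import env gives the robot as it stands.
- The arm moves only by the tool send_rows, never from a script. Its argument "increments" is a list of rows, each a list of 2 entries, a list of its own where there are three numbers: the shift along the tool's x, y, z in cm, then the turn about the tool's z in degrees. In form: [[[x, y, z], spin], ...]. A call has exactly 10 rows; each row shifts and turns the commanded pose from where the row before left it, along the tool's axes as they then stand; what a row does not reach is not made up. A row lasts 1/8 s, in which the tool goes at most 62.5 mm and 10.7 degrees, less where a joint would pass 70% of its speed; a pose out of reach is approached as far as the arm can. A call with a gripper value outside its range is refused whole. "grip" is the closure, from -1 (fully open) to 1 (shut), set as the call begins (left out, the last holds). The fingers move at their own pace and stop on an object; the grip force is fixed at half the most. Time passes only in rows, so rows that do not move let the fingers close, or fill a call up. It gives the time, the measured TCP pose, the force, the opening and the grip force at its end, in the units of the state.
- env.get_state(): the state, without advancing time (a new reading comes with each control period).
- env.camera(name): name is "side" or "top"; returns the picture (400x640x3 uint8, red, green, blue); there is no depth.
- env.camera_model(name): a dict with "intrinsics" (3x3 intrinsics, pixels), "world_to_cam" (4x4, takes a point from world to camera coordinates). Camera axes: x right, y up, looking along -z (the intrinsics and any distortion apply to the point x, -y, -z); pixel columns grow to the right and rows downward; lengths in m; the calibration is good to about 2 mm. A picture is of the moment at which its call begins. camera_model takes no time and is no camera call.
- env.close_job(): hands the job in; it is judged then, once.
The state is a dict: "time": time; "joint_pos": joint angles; "dq": joint speeds; "effort": joint torques, N m; "tool_pos": TCP position; "eef_rot": TCP orientation; "wrist_force": force on the tool from outside, world axes, zero at the start; "moment": the same for the moment, N m; "gripper_width": opening from 0.0 (shut) to 1.0 (fully open); "finger_force": force on a finger pad.
Only numpy, scipy, OpenCV 4.12 (cv2) and the standard library are available. Lean on these libraries where they do the work, as an engineer would, in place of code of your own. Each camera call takes 0.05 s, during which the arm holds its last target. There are 200 camera calls.

TASK

Take the bench gantry's trolley by its orange upright grip, run it along the beam so that the slung flanged pipe comes off its yellow parking ledge, and stop it with the pipe centred over the pair of green V-blocks. The pipe drops off the ledge and rocks for a long time, so steady it by working the trolley, never touching the pipe or swinging it wildly, until it has hung there level and still for a good three seconds; then let go of the grip and leave it hanging like that, with the other things on the bench left where they are.

Things in the scene. Friction and masses are not known exactly. Their poses are not given: they have to be found in the camera images.
- gantry: Fixed blue bench gantry, its place and yaw vary. Origin on the bench under the beam's middle; y axis along the beam (robot's left), x away from the robot. Beam 800 mm long, 40 x 40 mm, centre 235 mm up. A smooth yellow ledge near its left end (top 178 mm up, y 365 to 450 mm, x 40 to 110 mm in this frame) holds up the pipe's left end at the start.
- grip (a point): Grasp point on the orange upright round grip on the trolley: 30 mm diameter, 68 mm long, its top 30 mm above this point, which is 312 mm above the bench; the trolley's top plate (84 x 100 mm) is 38 mm below. Grasp from above, fingers closing along the beam; nothing stands near it.
- pin (a point): Pivot pin on the trolley on which the pipe hangs: 200 mm above the bench, 75 mm from the grip's axis towards the gantry's +x. Travels with the trolley; to be brought over the V-blocks' origin.
- trolley (a joint): Trolley travel in m, growing towards gantry -y (away from the ledge), hard stops at 0 and 0.44; pin at gantry y = 0.19 - travel. Starts at 0 to 0.05; the pipe drops off the ledge between 0.07 and 0.10. Trolley 0.5 kg plus load 0.77 kg (both vary by a third); dry friction 1 N, drag 1.5 N s/m: it stays where it is left.
- sling (a joint): Rocking angle (rad) of red clamp and pipe about the pin: 0 level, positive with the gantry +y (left) end up; 0.27 at the start. Nearly undamped: half the swing is left after about 40 s. Period about 1.86 s (w = 3.4 rad/s). Pin acceleration a along gantry +y drives it: angle'' = -w^2 (angle + a/9.81), so trolley speed towards the raised end, in proportion to the angle, damps it.
- pipe: The load: steel pipe 480 mm long, 38 mm diameter, a flange of 80 mm diameter, 15 mm thick, at each end; 0.65 kg (varies by a third). Origin at the middle of its axis, 45 mm below the pin when level; y along the pipe. The robot must not touch it.
- vblocks: The target: two green V-blocks (55 mm high, 180 mm apart) on a fixed base plate 100 x 260 mm with a yellow centre line across it, under the pipe's path. Origin at the plate's centre on the bench, straight below the pin's path; y parallel to the beam. At gantry y -0.17 to 0.02. The hanging pipe passes well above it.
- spraycan: Bystander: spray can, 60 mm diameter, 170 mm tall, between robot and gantry.
- carton: Bystander: red carton 90 x 130 x 70 mm.
- hammer: Bystander: hammer lying on the bench.
- driver: Bystander: screwdriver lying on the bench.

How it is judged:
On the way, in this order (a step that is already met when the one before it is completed fails the run):
1. the pipe has been run off the ledge (value of joint trolley above 0.11 m), for 0.1 s.
2. the pipe hangs centred over the V-blocks, level and still, for 2.5 s (horizontal distance between pin and vblocks below 0.015 m and value of joint sling between -0.06 and 0.06 rad and velocity of joint sling between -0.22 and 0.22 rad/s), for 2.5 s.
At the end, for the whole second after the job is handed in: The trolley stands released with the pivot pin within 15 mm of the V-blocks' centre, seen from above; the pipe hangs level within 0.06 rad and rocks at less than 0.22 rad/s; before that it hung so for 2.5 s without a break (all of step 2 and velocity of joint trolley between -0.02 and 0.02 m/s); the robot touches nothing.
It fails at once if the robot touches the pipe (contact force between any of the fingers, the arm and pipe above 0.5 N).
It fails at once if the pipe swings wildly (beyond 0.5 rad) (value of joint sling above 0.5 rad or value of joint sling below -0.5 rad).
It fails at once if a bystander is pushed aside (distance of any of spraycan, carton, hammer, driver from where it was at the start of the episode above 0.02 m).
It also fails if it takes over 48 s, if anything falls off the work surface, if the arm or the gripper's body presses on something with over 40 N, if the wrist force passes 120 N, or if a joint passes its speed limit or range.

## Working session

There is one attempt and no reset: what is moved stays moved. The work goes in short steps, Python scripts to look and compute and a tool call to move; the robot and the scene stay as the last step left them, time stands still between calls to the robot, and variables do not carry over. Pictures are saved under pics/ and viewed, at most 10 in all, crops included, and the job is handed in when it is done.

Besides the shell and the picture viewer there is one more tool, called after ">>>" as name(argument=value, ...), one argument or row to a line, values as JSON. send_rows: Moves the arm, as the interface text tells. Its arguments: {"type":"object","properties":{"increments":{"type":"array","items":{"type":"array"}},"grip":{"type":"number"}},"required":["increments"]}

```bash
mkdir -p pics; cat > h.py <<'E'
import numpy as np, cv2
from plant import env
def proj(name,P):
    m=env.camera_model(name);K=np.array(m["intrinsics"]);T=np.array(m["world_to_cam"])
    c=T[:3,:3]@np.asarray(P,float)+T[:3,3];c=c*[1,-1,-1];u=K@c;return u[:2]/u[2]
def ray(name,px,z):
    m=env.camera_model(name);K=np.array(m["intrinsics"]);T=np.array(m["world_to_cam"])
    d=np.linalg.solve(K,[px[0],px[1],1])*[1,-1,-1];R=T[:3,:3]
    o=-R.T@T[:3,3];d=R.T@d;return o+d*(z-o[2])/d[2]
def snap(name,f):
    im=env.camera(name);cv2.imwrite('pics/'+f,np.ascontiguousarray(im[:,:,::-1]));return im
E
python3 - <<'E'
from h import *
for n in("top","side"):
    snap(n,n+"0.png");print(env.camera_model(n))
print(env.pinch_z,env.get_state())
E
```

```text
{'intrinsics': array([[397.1370581 ,   0.        , 320.10262506],
       [  0.        , 397.1370581 , 192.53980068],
       [  0.        ,   0.        ,   1.        ]]), 'world_to_cam': array([[ 0.00386078, -0.99936491,  0.0354242 , -0.02666702],
       [ 0.99587397,  0.00705425,  0.09047254, -0.53984678],
       [-0.09066498,  0.03492874,  0.99526873, -0.99094741],
       [ 0.        ,  0.        ,  0.        ,  1.        ]])}
{'intrinsics': array([[399.87547886,   0.        , 319.43212382],
       [  0.        , 399.87547886, 197.31107916],
       [  0.        ,   0.        ,   1.        ]]), 'world_to_cam': array([[ 0.10867842, -0.99401631,  0.01098097, -0.05825121],
       [ 0.69203439,  0.0835828 ,  0.71700928, -0.49304047],
       [-0.71363674, -0.07032423,  0.69697712, -0.56107627],
       [ 0.        ,  0.        ,  0.        ,  1.        ]])}
0.0187 {'time': 0.1, 'joint_pos': array([ 1.15099788e+00,  2.60626644e-01, -1.39250625e-01,  1.17269016e+00,
        3.60510805e-05,  1.57078150e+00]), 'dq': array([-0.00215698, -0.0015091 ,  0.00306862,  0.00209082, -0.00155919,
       -0.00015546]), 'effort': array([-3.72585610e-04, -4.06509089e+01,  2.54527009e+01,  1.00261593e-02,
       -7.22543859e-05, -8.17721656e-06]), 'tool_pos': array([0.21371715, 0.47885959, 0.23053977]), 'eef_rot': array([[-9.13177123e-01,  4.07562230e-01, -7.54780565e-04],
       [ 4.07562928e-01,  9.13175718e-01, -1.60262641e-03],
       [ 3.60772889e-05, -1.77110235e-03, -9.99998431e-01]]), 'wrist_force': array([ 0.10719187, -0.83999292,  0.38514414]), 'moment': array([-0.00718509, -0.0214261 , -0.02228446]), 'finger_force': 0.0, 'gripper_width': 0.9995683601953117}
```

View pics/top0.png

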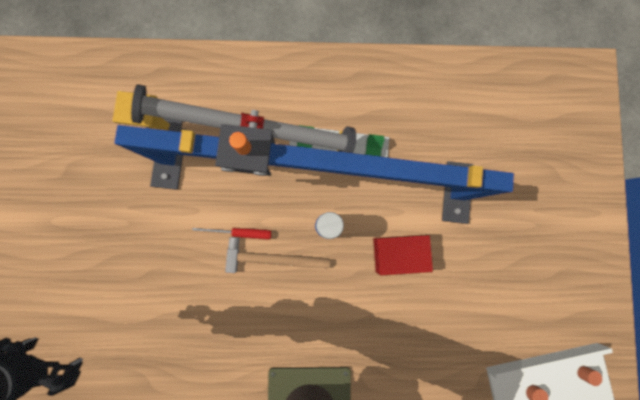

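View pics/side0.png

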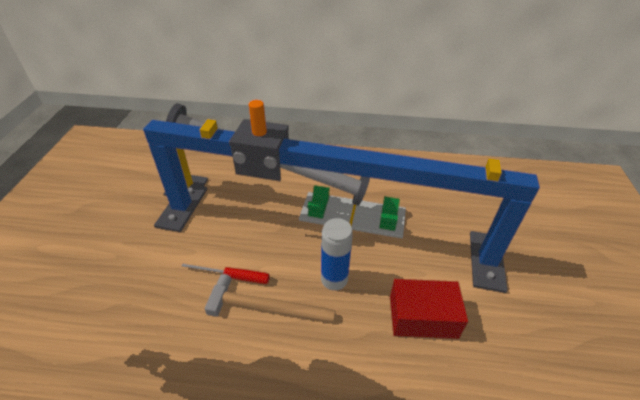

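The top view shows the beam from (117,130) to (512,182), the orange grip at (240,143) and the V-blocks' plate at about (340,142). The side view shows the grip top at (257,103) and the plate from (302,210) to (405,225). I'll enlarge both.

```bash
python3 - <<'E'
import cv2,numpy as np
a=cv2.imread('pics/top0.png')[75:225,110:530];b=cv2.imread('pics/side0.png')[95:245,140:560]
c=np.vstack([cv2.resize(x,(798,285),interpolation=cv2.INTER_CUBIC) for x in(a,b)])
cv2.imwrite('pics/c1.png',c)
a=cv2.imread('pics/top0.png')[120:170,220:400];b=cv2.imread('pics/side0.png')[180:240,290:420]
c=np.vstack([cv2.resize(a,(792,220),interpolation=cv2.INTER_CUBIC),cv2.resize(b,(792,366),interpolation=cv2.INTER_CUBIC)])
cv2.imwrite('pics/c2.png',c)
E
```

```text
(no output)
```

View pics/c1.png

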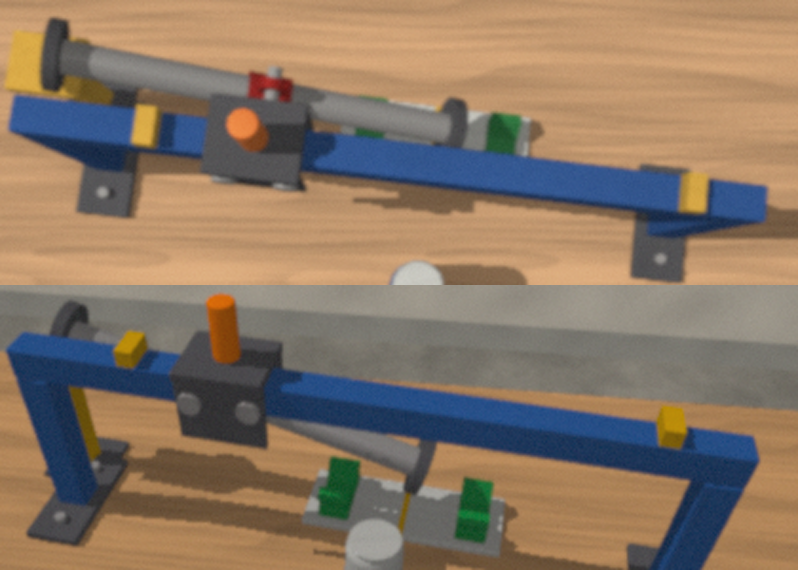

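View pics/c2.png

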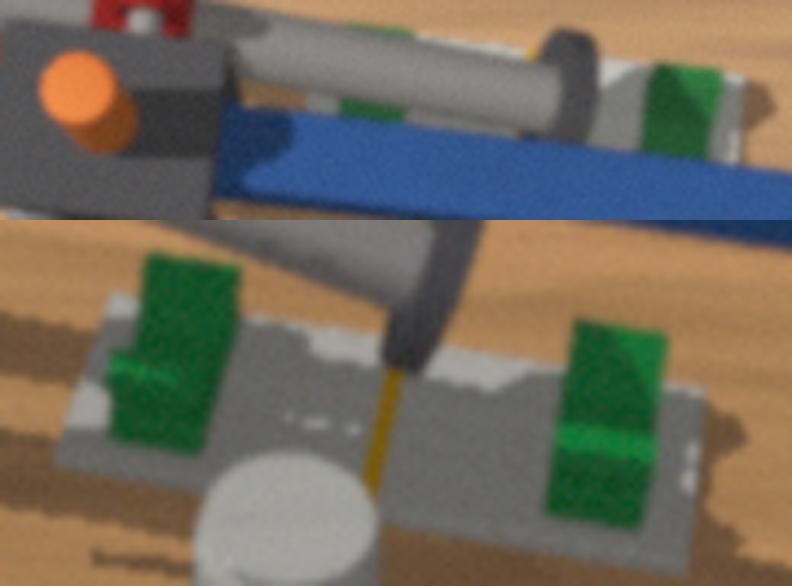

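The crops give the beam-end corners, the grip top and the plate corners with the yellow line. I'll fit the poses to those.

```bash
cat > fit.py <<'E'
from h import *
from scipy.optimize import least_squares
t=lambda x,y:np.array([110+x/1.9,75+y/1.9]); s=lambda x,y:np.array([140+x/1.9,95+(y-285)/1.9])
s2=lambda x,y:np.array([290+x/6.092,180+(y-220)/6.1])
obs=[("top",t(14,97),(.02,.4)),("top",t(10,130),(-.02,.4)),("top",t(767,185),(.02,-.4)),("top",t(763,220),(-.02,-.4)),
("side",s(25,333),(.02,.4)),("side",s(8,352),(-.02,.4)),("side",s(757,437),(.02,-.4)),("side",s(748,463),(-.02,-.4))]
def W(p,x,y,z):
    c,q=np.cos(p[2]),np.sin(p[2]);return np.array([p[0]+c*x-q*y,p[1]+q*x+c*y,z])
f=lambda p:np.concatenate([proj(n,W(p,*g,.255))-u for n,u,g in obs])
r=least_squares(f,[.6,0,0],loss='soft_l1');p=r.x
print(p,f(p).reshape(-1,2).round(1).tolist())
inv=lambda P:(lambda d:(np.cos(p[2])*d[0]+np.sin(p[2])*d[1],-np.sin(p[2])*d[0]+np.cos(p[2])*d[1]))(P[:2]-p[:2])
for n,u in(("top",t(242,124)),("side",s(221,299))):
    P=ray(n,u,.342);print(n,'grip',P,inv(P))
for nm,u in dict(FL=(110,292),NL=(57,458),FR=(705,390),NRt=(690,548),yt=(392,372),yb=(372,492)).items():
    print(nm,[np.round(inv(ray("side",s2(*u),z)),4) for z in(.006,.012)])
E
python3 fit.py
```

```text
[ 0.58665576 -0.01055782 -0.1109023 ] [[-0.0, -1.5], [-1.2, 0.9], [1.7, 0.2], [2.4, 1.4], [-1.6, -1.7], [-2.3, -1.5], [-0.2, -1.3], [8.2, -1.0]]
top grip [0.60266163 0.13379928 0.342     ] (np.float64(-6.919450377768435e-05), np.float64(0.14524171439199965))
side grip [0.60389355 0.13235496 0.342     ] (np.float64(0.0013150064545707635), np.float64(0.14394260666356964))
FL [array([0.1272, 0.0762]), array([0.121 , 0.0747])]
NL [array([0.0256, 0.0738]), array([0.0203, 0.0723])]
FR [array([ 0.1263, -0.1844]), array([ 0.1202, -0.1838])]
NRt [array([ 0.036 , -0.1844]), array([ 0.0306, -0.1839])]
yt [array([ 0.1065, -0.0529]), array([ 0.1005, -0.0535])]
yb [array([ 0.0366, -0.0558]), array([ 0.0312, -0.0563])]
```

>>> send_rows(
  grip=-1,
  increments=[
    [[0,0,-3.8],-4.4],
    [[0,0,-3.8],-4.4],
    [[0,0,-3.8],-4.4],
    [[0,0,-3.8],-4.5],
    [[-3.5,-2.5,0],0],
    [[-3.5,-2.5,0],0],
    [[-3.5,-2.5,0],0],
    [[-3.5,-2.5,0],0],
    [[-3.5,-2.5,0],0],
    [[-3.5,-2.5,0],0],
  ],
)

```text
time: 1.35
tool_pos: [0.4068, 0.3059, 0.3829]
eef_rot: [[-0.994, 0.111, -0.001], [0.111, 0.994, -0.0], [0.001, -0.001, -1.0]]
wrist_force: [0.1, 0.9, -0.0]
gripper_width: 1.0
finger_force: 0.0
```

>>> send_rows(
  increments=[
    [[-4.3,-3.0,0],0],
    [[-4.3,-3.0,0],0],
    [[-4.3,-3.0,0],0],
    [[-4.3,-3.0,0],0],
    [[-4.3,-3.0,0],0],
    [[0,0,0],0],
    [[0,0,2.5],0],
    [[0,0,2.5],0],
    [[0,0,2.5],0],
    [[0,0,1.4],0],
  ],
)

```text
time: 2.6
tool_pos: [0.6017, 0.1348, 0.2928]
eef_rot: [[-0.994, 0.11, -0.003], [0.11, 0.994, -0.0], [0.003, -0.001, -1.0]]
wrist_force: [-0.2, -1.2, 0.8]
gripper_width: 1.0
finger_force: 0.0
```

```bash
python3 - <<'E'
from h import *
a=snap("top","top1.png");b=snap("side","side1.png")
cv2.imwrite('pics/c3.png',np.vstack([a[60:260,90:490],b[40:240,90:490]])[:,:,::-1].repeat(1,0))
x=cv2.imread('pics/c3.png');cv2.imwrite('pics/c3.png',cv2.resize(x,(600,600)))
E
```

```text
(no output)
```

View pics/c3.png

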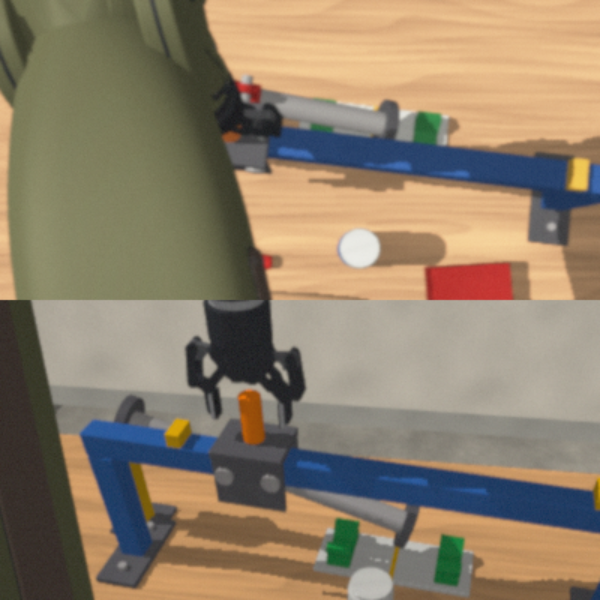

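Picture: fingers straddle the orange grip centrally; the top view shows the right flange and right half of the pipe clear of the arm. Closing, and building the angle estimator.

>>> send_rows(
  grip=1,
  increments=[
    [[0,0,0],0],
    [[0,0,0],0],
    [[0,0,0],0],
    [[0,0,0],0],
    [[0,0,0],0],
    [[0,0,0],0],
    [[0,0,0],0],
    [[0,0,0],0],
    [[0,0,0],0],
    [[0,0,0],0],
  ],
)

```text
time: 3.95
tool_pos: [0.6036, 0.1342, 0.2953]
eef_rot: [[-0.994, 0.111, 0.002], [0.111, 0.994, 0.0], [-0.002, 0.0, -1.0]]
wrist_force: [-1.0, -0.5, 5.1]
gripper_width: 0.338
finger_force: 59.4
```

```bash
cat > est.py <<'E'
from h import *
p=np.array([0.58665576,-0.01055782,-0.1109023]); c,q=np.cos(p[2]),np.sin(p[2])
R=np.array([[c,-q,0],[q,c,0],[0,0,1]])
inv=lambda P:R[:2,:2].T@(np.asarray(P)[:2]-p[:2])
A=np.linspace(0,2*np.pi,40,endpoint=False)
def hull(cam,py,th,y0,y1,r):
    e=np.array([0,np.cos(th),np.sin(th)]);n=np.array([0,-np.sin(th),np.cos(th)]);o=np.array([.075,py,.2])-.045*n
    P=[o+y*e+r*(np.cos(a)*np.array([1,0,0])+np.sin(a)*n) for y in(y0,y1) for a in A]
    u=np.array([proj(cam,R@x+[p[0],p[1],0]) for x in P])
    return cv2.convexHull((u*16).astype(np.int32))
S=4
def mask(h,sc=S):
    m=np.zeros((400*2,640*2),np.uint8);cv2.fillPoly(m,[h//8],255);return m
TH=np.arange(-.46,.461,.02);cache={}
def angle(cam,im,py):
    g=cv2.GaussianBlur(cv2.resize(im.min(2) if False else cv2.cvtColor(im,cv2.COLOR_RGB2GRAY),(1280,800)),(0,0),1.5).astype(np.float32)
    s=[]
    for th in TH:
        k=(cam,round(py,4),round(th,3))
        if k not in cache:
            f=mask(hull(cam,py,th,-.24,-.225,.04));pi=mask(hull(cam,py,th,-.225,-.1,.019))
            ring=cv2.dilate(f,np.ones((13,13)))&~cv2.dilate(f,np.ones((5,5)))&~pi
            cache[k]=(f>0,ring>0)
        f,r=cache[k];s.append(g[r].mean()-g[f].mean())
    s=np.array(s);i=int(np.clip(s.argmax(),1,len(s)-2));d=(s[i+1]-s[i-1])/2;dd=s[i+1]+s[i-1]-2*s[i]
    return TH[i]-d/dd*.02,s[i]
E
python3 - <<'E'
from est import *
s=env.get_state();print(s["time"],s["tool_pos"],inv(s["tool_pos"]),s["gripper_width"],s["finger_force"])
for f in("top0","side0","top1","side1"):
    im=cv2.imread(f'pics/{f}.png')[:,:,::-1];print(f,[np.round(angle(f[:-1],np.ascontiguousarray(im),y),3) for y in(.14,.145,.15)])
E
```

```text
3.95 [0.60361399 0.13420702 0.29531955] [0.00083219 0.14575235] 0.3378306981669009 59.365015625953674Traceback (most recent call last):
  File "<stdin>", line 4, in <module>
  File "est.py", line 21, in angle
    f=mask(hull(cam,py,th,-.24,-.225,.04));pi=mask(hull(cam,py,th,-.225,-.1,.019))
                                                   ~~~~^^^^^^^^^^^^^^^^^^^^^^^^^^
  File "est.py", line 9, in hull
    u=np.array([proj(cam,R@x+[p[0],p[1],0]) for x in P])
                ~~~~^^^^^^^^^^^^^^^^^^^^^^^
  File "h.py", line 4, in proj
    m=env.camera_model(name);K=np.array(m["intrinsics"]);T=np.array(m["world_to_cam"])
ValueError: time passes only in moves, steps and waits
```

```bash
sed -i 's/^def proj/from functools import lru_cache\n@lru_cache\ndef CM(n): return env.camera_model(n)\ndef proj/; s/m=env.camera_model(name)/m=CM(name)/' h.py
python3 - <<'E'
from est import *
for f in("top0","side0","top1","side1"):
    im=cv2.imread(f'pics/{f}.png')[:,:,::-1];print(f,[np.round(angle(f[:-1],np.ascontiguousarray(im),y),3) for y in(.14,.145,.15)])
s=env.get_state();print(s["time"])
E
```

```text
top0 [array([ 0.301, 29.437]), array([ 0.259, 30.792]), array([ 0.214, 30.514])]
side0 [array([ 0.324, 30.14 ]), array([ 0.265, 31.446]), array([ 0.118, 23.717])]
top1 [array([ 0.3  , 29.741]), array([ 0.258, 31.143]), array([ 0.214, 30.821])]
side1 [array([ 0.314, 39.71 ]), array([ 0.262, 41.714]), array([ 0.217, 31.458])]
3.95
```

>>> send_rows(
  increments=[
    [[0,-0.6,0],0],
    [[0,-1.2,0],0],
    [[0,-1.4,0],0],
    [[0,-1.4,0],0],
    [[0,-1.4,0],0],
    [[0,-1.4,0],0],
    [[0,-1.4,0],0],
    [[0,-1.2,0],0],
    [[0,0,0],0],
    [[0,0,0],0],
  ],
)

```text
time: 5.2
tool_pos: [0.5925, 0.0343, 0.2954]
eef_rot: [[-0.994, 0.111, 0.002], [0.111, 0.994, -0.001], [-0.002, -0.0, -1.0]]
wrist_force: [-0.6, -1.2, 6.0]
gripper_width: 0.337
finger_force: 59.9
```

```bash
cat > meas.py <<'E'
import sys,pickle
from est import *
from scipy.optimize import curve_fit
def run(n,save=None):
    L=[]
    for i in range(n):
        s=env.get_state();cam="top" if i%4 or True else "side";im=env.camera(cam)
        py=inv(s["tool_pos"])[1]-.001;L.append((s["time"],py,*angle(cam,im,round(py*2000)/2000)))
    if save: cv2.imwrite('pics/'+save,np.ascontiguousarray(im[:,:,::-1]));cv2.imwrite('pics/s'+save,np.ascontiguousarray(env.camera("side")[:,:,::-1]))
    L=np.array(L);print(L.round(3).tolist());t=L[:,0]-L[-1,0]
    w=3.4;M=np.c_[np.cos(w*t),np.sin(w*t)/1];a=np.linalg.lstsq(M,L[:,2],rcond=None)[0]
    s=env.get_state();dt=s["time"]-L[-1,0]
    th=a[0]*np.cos(w*dt)+a[1]*np.sin(w*dt);om=w*(a[1]*np.cos(w*dt)-a[0]*np.sin(w*dt))
    print("t",s["time"],"th",th,"om",om,"amp",np.hypot(*a),"rms",np.std(M@a-L[:,2]),"py",inv(s["tool_pos"])-[0,.001],s["tool_pos"],s["eef_rot"].round(3).tolist())
    try:
        f=lambda t,A,B,w,C:A*np.cos(w*t)+B*np.sin(w*t)+C
        print("free fit",curve_fit(f,t,L[:,2],[a[0],a[1],3.4,0])[0])
    except Exception as e: print(e)
run(int(sys.argv[1]),sys.argv[2] if len(sys.argv)>2 else None)
E
python3 meas.py 20 m1.png
```

```text
[[5.2, 0.044, -0.272, 59.433], [5.25, 0.044, -0.281, 60.265], [5.3, 0.044, -0.281, 59.981], [5.35, 0.044, -0.274, 58.641], [5.4, 0.044, -0.258, 55.811], [5.45, 0.044, -0.239, 53.256], [5.5, 0.044, -0.226, 50.575], [5.55, 0.044, -0.186, 46.57], [5.6, 0.044, -0.14, 43.614], [5.65, 0.044, -0.096, 41.556], [5.7, 0.045, -0.048, 39.311], [5.75, 0.045, 0.001, 37.34], [5.8, 0.045, 0.045, 34.824], [5.85, 0.045, 0.094, 34.111], [5.9, 0.045, 0.132, 31.141], [5.95, 0.045, 0.165, 26.737], [6.0, 0.045, 0.203, 22.097], [6.05, 0.045, 0.227, 19.809], [6.1, 0.045, 0.25, 18.817], [6.15, 0.045, 0.26, 18.141]]
t 6.25 th 0.2767664545384551 om -0.10328560308152288 amp 0.2784286272002764 rms 0.005457057056438901 py [0.00083399 0.04457485] [0.59252863 0.03464475 0.2953508 ] [[-0.994, 0.111, 0.002], [0.111, 0.994, -0.0], [-0.002, -0.0, -1.0]]
free fit [ 0.26971882  0.04045361  3.48693122 -0.01031231]
```

The pipe is off the ledge and rocking with an amplitude of about 0.28 rad. Next is a planned cancelling trajectory.

```bash
cat > plan.py <<'E'
import sys,numpy as np
from scipy.optimize import minimize
th0,om0,D,N=map(float,sys.argv[1:5]);N=int(N);w,h,tau,g=3.4,.125,.02,9.81   # D cm along gantry +y (= tool y)
def sim(d,th,om,T):
    v=np.diff(np.r_[0,d/100/h,0]);tk=np.arange(len(d)+1)*h+tau
    dom=-(w*w/g)*v;on=(T[:,None]>=tk)
    return th*np.cos(w*T)+om/w*np.sin(w*T)+(on*dom/w*np.sin(w*(T[:,None]-tk))).sum(1), -th*w*np.sin(w*T)+om*np.cos(w*T)+(on*dom*np.cos(w*(T[:,None]-tk))).sum(1)
Te=np.array([N*h+tau+.001]);Tg=np.arange(0,N*h,.05)
c=[{'type':'eq','fun':lambda d:[d.sum()-D,10*sim(d,th0,om0,Te)[0][0],3*sim(d,th0,om0,Te)[1][0]]}]
r=minimize(lambda d:(np.diff(np.r_[0,d,0])**2).sum()+.05*(d**2).sum(),np.zeros(N),constraints=c,bounds=[(-3,3)]*N)
d=r.x.round(1);e=D-d.sum();d[-1]=round(d[-1]+e,1)
print(r.success,d.tolist(),"sum",d.sum(),"cum",np.cumsum(d).round(1).tolist())
print("max th",abs(sim(d,th0,om0,Tg)[0]).max(),"end",sim(d,th0,om0,Te),"tau0 +40ms",)
E
python3 plan.py .2768 -.103 -9.93 19
```

```text
True [0.2, -0.3, -1.3, -2.4, -3.0, -3.0, -3.0, -3.0, -3.0, -2.7, -1.6, -0.0, 1.5, 2.6, 3.0, 2.8, 2.1, 1.0, 0.2] sum -9.900000000000002 cum [0.2, -0.1, -1.4, -3.8, -6.8, -9.8, -12.8, -15.8, -18.8, -21.5, -23.1, -23.1, -21.6, -19.0, -16.0, -13.2, -11.1, -10.1, -9.9]
max th 0.2768 end (array([8.06189109e-05]), array([-7.92881585e-05])) tau0 +40ms
```

>>> send_rows(
  increments=[
    [[0,0.2,0],0],
    [[0,-0.3,0],0],
    [[0,-1.3,0],0],
    [[0,-2.4,0],0],
    [[0,-3.0,0],0],
    [[0,-3.0,0],0],
    [[0,-3.0,0],0],
    [[0,-3.0,0],0],
    [[0,-3.0,0],0],
    [[0,-2.7,0],0],
  ],
)

```text
time: 7.5
tool_pos: [0.5686, -0.1796, 0.2953]
eef_rot: [[-0.994, 0.111, 0.002], [0.111, 0.994, 0.0], [-0.002, 0.0, -1.0]]
wrist_force: [0.4, 1.0, 5.9]
gripper_width: 0.337
finger_force: 59.9
```

>>> send_rows(
  increments=[
    [[0,-1.6,0],0],
    [[0,0,0],0],
    [[0,1.5,0],0],
    [[0,2.6,0],0],
    [[0,3.0,0],0],
    [[0,2.8,0],0],
    [[0,2.1,0],0],
    [[0,1.0,0],0],
    [[0,0.2,0],0],
    [[0,0,0],0],
  ],
)

```text
time: 8.75
tool_pos: [0.5816, -0.0629, 0.2953]
eef_rot: [[-0.994, 0.11, 0.002], [0.11, 0.994, 0.0], [-0.002, 0.001, -1.0]]
wrist_force: [0.3, 0.5, 5.3]
gripper_width: 0.337
finger_force: 60.0
```

```bash
python3 meas.py 20 m2.png
```

```text
[[8.75, -0.054, -0.468, 15.15], [8.8, -0.054, -0.471, 14.783], [8.85, -0.054, -0.387, 14.512], [8.9, -0.054, -0.401, 14.44], [8.95, -0.054, -0.392, 14.327], [9.0, -0.054, -0.396, 14.002], [9.05, -0.054, -0.401, 13.88], [9.1, -0.054, -0.408, 13.821], [9.15, -0.054, -0.409, 13.962], [9.2, -0.054, -0.408, 13.829], [9.25, -0.054, -0.407, 14.021], [9.3, -0.054, -0.411, 13.897], [9.35, -0.054, -0.409, 13.771], [9.4, -0.054, -0.408, 14.159], [9.45, -0.054, -0.411, 14.088], [9.5, -0.054, -0.406, 14.2], [9.55, -0.054, -0.409, 14.013], [9.6, -0.054, -0.408, 13.998], [9.65, -0.054, -0.401, 14.135], [9.7, -0.054, -0.412, 13.773]]
t 9.8 th 0.19834712371839133 om 1.6080721837969256 amp 0.5128693985038854 rms 0.18809724481074044 py [ 0.00079411 -0.05387874] [ 0.58159263 -0.06319959  0.2953188 ] [[-0.994, 0.11, 0.002], [0.11, 0.994, 0.0], [-0.002, 0.001, -1.0]]
Optimal parameters not found: Number of calls to function has reached maxfev = 1000.
```

Low scores mean the estimator has lost the flange, so I'll look.

```bash
python3 - <<'E'
import cv2,numpy as np
a=cv2.imread('pics/m2.png')[60:260,180:580];b=cv2.imread('pics/sm2.png')[60:260,130:530]
cv2.imwrite('pics/c4.png',cv2.resize(np.vstack([a,b]),(600,600)))
E
```

```text
(no output)
```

View pics/c4.png

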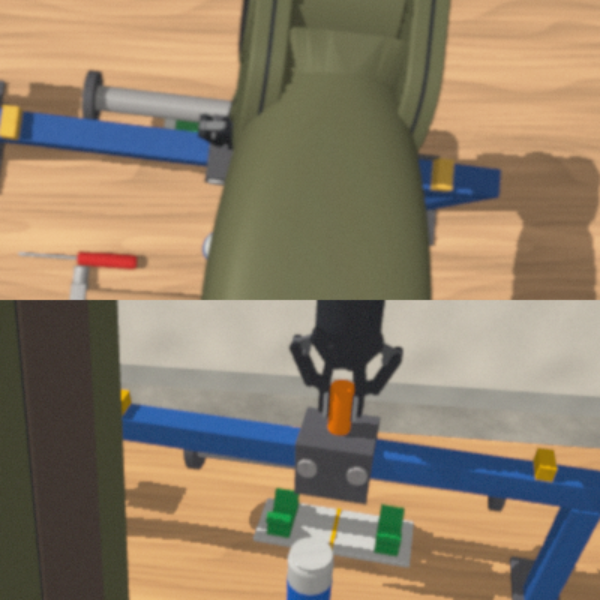

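The right flange is now hidden behind the arm. The left flange shows clearly at about (243,122) in the top view, and the pipe looks close to level. I'll switch the estimator to the left flange.

```bash
sed -i 's/hull(cam,py,th,-.24,-.225,.04)/hull(cam,py,th,.225,.24,.04)/; s/hull(cam,py,th,-.225,-.1,.019)/hull(cam,py,th,.1,.225,.019)/' est.py
python3 meas.py 20 m3.png
python3 - <<'E'
from fit import *
import cv2
E
python3 - <<'E'
import cv2
a=cv2.imread('pics/sm3.png')[185:245,295:415];cv2.imwrite('pics/c5.png',cv2.resize(a,(720,360),interpolation=cv2.INTER_CUBIC))
E
```

```text
[[9.8, -0.054, -0.012, 53.265], [9.85, -0.054, -0.006, 53.39], [9.9, -0.054, -0.003, 53.628], [9.95, -0.054, 0.003, 53.457], [10.0, -0.054, 0.009, 52.954], [10.05, -0.054, 0.015, 53.384], [10.1, -0.054, 0.022, 53.553], [10.15, -0.054, 0.027, 53.518], [10.2, -0.054, 0.032, 53.631], [10.25, -0.054, 0.036, 54.277], [10.3, -0.054, 0.039, 54.135], [10.35, -0.054, 0.041, 54.145], [10.4, -0.054, 0.042, 54.209], [10.45, -0.054, 0.043, 54.268], [10.5, -0.054, 0.042, 54.216], [10.55, -0.054, 0.042, 53.907], [10.6, -0.054, 0.041, 54.288], [10.65, -0.054, 0.038, 54.224], [10.7, -0.054, 0.035, 54.061], [10.75, -0.054, 0.031, 53.236]]
t 10.85 th 0.004289374459640194 om -0.15106836720673197 amp 0.04463843686311939 rms 0.004589925439515742 py [ 0.00077859 -0.05386348] [ 0.58157889 -0.06318271  0.29533275] [[-0.994, 0.11, 0.002], [0.11, 0.994, 0.0], [-0.002, 0.001, -1.0]]
free fit [ 0.02336871 -0.02840564  3.16065449  0.00682536]
[ 0.58665576 -0.01055782 -0.1109023 ] [[-0.0, -1.5], [-1.2, 0.9], [1.7, 0.2], [2.4, 1.4], [-1.6, -1.7], [-2.3, -1.5], [-0.2, -1.3], [8.2, -1.0]]
top grip [0.60266163 0.13379928 0.342     ] (np.float64(-6.919450377768435e-05), np.float64(0.14524171439199965))
side grip [0.60389355 0.13235496 0.342     ] (np.float64(0.0013150064545707635), np.float64(0.14394260666356964))
FL [array([0.1272, 0.0762]), array([0.121 , 0.0747])]
NL [array([0.0256, 0.0738]), array([0.0203, 0.0723])]
FR [array([ 0.1263, -0.1844]), array([ 0.1202, -0.1838])]
NRt [array([ 0.036 , -0.1844]), array([ 0.0306, -0.1839])]
yt [array([ 0.1065, -0.0529]), array([ 0.1005, -0.0535])]
yb [array([ 0.0366, -0.0558]), array([ 0.0312, -0.0563])]
```

View pics/c5.png

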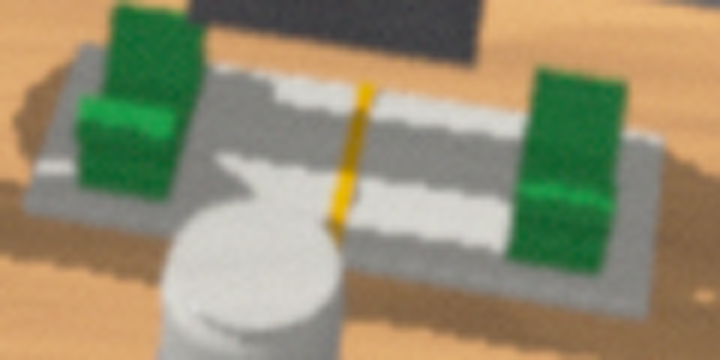

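The plate and yellow line are unobstructed, with the line from (356,199.7) to (351.3,224.7) in the side image. That agrees with the earlier fix. Residual swing is only about 0.04 rad, so one small trim will do.

```bash
python3 plan.py .013 -.11 -0.1 9; python3 plan.py .013 -.11 -0.1 14; python3 -c "
from est import *
for u in((356,199.7),(351.3,224.7)): print(inv(ray('side',u,.008)))"
```

```text
True [1.0, 0.7, -0.2, -0.9, -1.2, -0.9, -0.1, 0.7, 0.8] sum -0.10000000000000009 cum [1.0, 1.7, 1.5, 0.6, -0.6, -1.5, -1.6, -0.9, -0.1]
max th 0.03822728233655266 end (array([0.00273108]), array([0.00166674])) tau0 +40ms
True [-0.0, -0.1, -0.2, -0.3, -0.4, -0.4, -0.3, -0.2, 0.0, 0.2, 0.4, 0.5, 0.4, 0.3] sum -0.09999999999999981 cum [-0.0, -0.1, -0.3, -0.6, -1.0, -1.4, -1.7, -1.9, -1.9, -1.7, -1.3, -0.8, -0.4, -0.1]
max th 0.028244172504569825 end (array([-0.00118707]), array([-0.00195053])) tau0 +40ms
[ 0.12465708 -0.05431798]
[ 0.03459671 -0.05657228]
```

>>> send_rows(
  increments=[
    [[0,0,0],0],
    [[0,-0.1,0],0],
    [[0,-0.2,0],0],
    [[0,-0.3,0],0],
    [[0,-0.4,0],0],
    [[0,-0.4,0],0],
    [[0,-0.3,0],0],
    [[0,-0.2,0],0],
    [[0,0,0],0],
    [[0,0.2,0],0],
  ],
)

```text
time: 12.1
tool_pos: [0.5796, -0.0808, 0.2953]
eef_rot: [[-0.994, 0.111, 0.002], [0.111, 0.994, -0.001], [-0.002, -0.001, -1.0]]
wrist_force: [-0.5, -0.7, 6.0]
gripper_width: 0.339
finger_force: 60.0
```

>>> send_rows(
  increments=[
    [[0,0.4,0],0],
    [[0,0.5,0],0],
    [[0,0.4,0],0],
    [[0,0.3,0],0],
    [[0,0,0],0],
    [[0,0,0],0],
    [[0,0,0],0],
    [[0,0,0],0],
    [[0,0,0],0],
    [[0,0,0],0],
  ],
)

```text
time: 13.35
tool_pos: [0.5815, -0.0642, 0.2953]
eef_rot: [[-0.994, 0.11, 0.002], [0.11, 0.994, 0.0], [-0.002, 0.0, -1.0]]
wrist_force: [-0.6, 1.5, 6.4]
gripper_width: 0.339
finger_force: 60.0
```

```bash
python3 meas.py 36 m4.png
```

```text
[[13.35, -0.055, 0.009, 53.635], [13.4, -0.055, 0.009, 53.58], [13.45, -0.055, 0.009, 53.461], [13.5, -0.055, 0.009, 53.416], [13.55, -0.055, 0.009, 53.662], [13.6, -0.055, 0.008, 53.555], [13.65, -0.055, 0.008, 53.574], [13.7, -0.055, 0.008, 53.761], [13.75, -0.055, 0.006, 53.644], [13.8, -0.055, 0.006, 53.796], [13.85, -0.055, 0.005, 54.084], [13.9, -0.055, 0.004, 54.139], [13.95, -0.055, 0.003, 54.083], [14.0, -0.055, 0.003, 54.077], [14.05, -0.055, 0.002, 54.138], [14.1, -0.055, 0.002, 54.245], [14.15, -0.055, 0.001, 54.172], [14.2, -0.055, 0.001, 54.334], [14.25, -0.055, 0.0, 54.301], [14.3, -0.055, 0.0, 54.161], [14.35, -0.055, -0.0, 54.484], [14.4, -0.055, -0.0, 54.235], [14.45, -0.055, 0.0, 54.084], [14.5, -0.055, 0.001, 54.128], [14.55, -0.055, 0.002, 54.187], [14.6, -0.055, 0.003, 54.265], [14.65, -0.055, 0.003, 54.088], [14.7, -0.055, 0.004, 54.117], [14.75, -0.055, 0.004, 54.134], [14.8, -0.055, 0.004, 54.085], [14.85, -0.055, 0.006, 53.854], [14.9, -0.055, 0.006, 53.802], [14.95, -0.055, 0.008, 53.575], [15.0, -0.055, 0.008, 53.716], [15.05, -0.055, 0.009, 53.592], [15.1, -0.055, 0.009, 53.524]]
t 15.2 th 0.004211747263834114 om 0.002779072839476354 amp 0.004290328176986082 rms 0.0003646282420204744 py [ 0.00078399 -0.05494077] [ 0.58146503 -0.06425398  0.29534172] [[-0.994, 0.11, 0.002], [0.11, 0.994, 0.0], [-0.002, 0.0, -1.0]]
free fit [3.95948500e-03 2.21220722e-03 3.40194955e+00 4.79307495e-03]
```

The pipe is still to about 0.005 rad. I'll hold a little longer, then open and lift away.

>>> send_rows(
  increments=[
    [[0,0,0],0],
    [[0,0,0],0],
    [[0,0,0],0],
    [[0,0,0],0],
    [[0,0,0],0],
    [[0,0,0],0],
    [[0,0,0],0],
    [[0,0,0],0],
    [[0,0,0],0],
    [[0,0,0],0],
  ],
)

```text
time: 16.45
tool_pos: [0.5815, -0.0642, 0.2953]
eef_rot: [[-0.994, 0.11, 0.002], [0.11, 0.994, 0.0], [-0.002, 0.0, -1.0]]
wrist_force: [-0.3, 0.6, 6.2]
gripper_width: 0.334
finger_force: 60.0
```

>>> send_rows(
  grip=-1,
  increments=[
    [[0,0,0],0],
    [[0,0,0],0],
    [[0,0,0],0],
    [[0,0,0],0],
    [[0,0,0],0],
    [[0,0,0],0],
    [[0,0,0],0],
    [[0,0,0],0],
    [[0,0,0],0],
    [[0,0,0],0],
  ],
)

```text
time: 17.7
tool_pos: [0.581, -0.0646, 0.2943]
eef_rot: [[-0.994, 0.111, -0.0], [0.111, 0.994, -0.0], [0.0, -0.0, -1.0]]
wrist_force: [-0.2, -0.0, -0.0]
gripper_width: 0.998
finger_force: 0.0
```

>>> send_rows(
  increments=[
    [[0,0,-1],0],
    [[0,0,-2],0],
    [[0,0,-2],0],
    [[0,0,-2],0],
    [[0,0,-2],0],
    [[0,0,-1],0],
    [[0,0,0],0],
    [[0,0,0],0],
    [[0,0,0],0],
    [[0,0,0],0],
  ],
)

```text
time: 18.95
tool_pos: [0.5808, -0.0645, 0.3937]
eef_rot: [[-0.994, 0.111, -0.001], [0.111, 0.994, 0.0], [0.001, 0.0, -1.0]]
wrist_force: [0.0, 0.1, 0.1]
gripper_width: 1.002
finger_force: 0.0
```

```bash
python3 meas.py 36 m5.png | tail -2; python3 - <<'E'
import cv2
a=cv2.imread('pics/sm5.png')[40:270,130:530];cv2.imwrite('pics/c6.png',cv2.resize(a,(800,460),interpolation=cv2.INTER_CUBIC))
E
```

```text
t 20.8 th 0.0035807879440486086 om 0.004130015387524286 amp 0.003781211932142802 rms 0.000589558609206741 py [ 0.00039137 -0.0552879 ] [ 0.5810364  -0.06455553  0.39429862] [[-0.994, 0.111, -0.0], [0.111, 0.994, -0.0], [0.0, -0.0, -1.0]]
free fit [3.62743975e-03 2.39845375e-03 3.41595733e+00 1.17197669e-02]
```

View pics/c6.png

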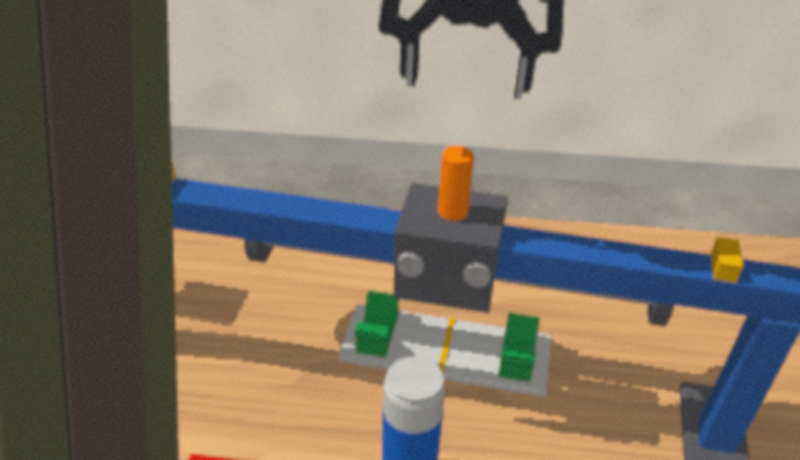

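Picture: the gripper is clear above the grip, the trolley stands over the V-blocks with the grip top at side pixel (358.5,116), and both flanges hang level.

```bash
python3 -c "
from est import *
y=inv(ray('side',(358.5,116),.342))[1];print(y)
if abs(y+.055)<.006: print(env.close_job())"
```

```text
-0.05305993864465234
the job is handed in; nothing more can be done
None
```

The job is handed in: at the last measurement the trolley stood released with the pin about 2 mm from the V-blocks' centre and the pipe hanging level, rocking about 0.004 rad; the hand-in call did not return a verdict.

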